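# Trace the touch calibration line on the order tablet

### The job

Calibrate the touch screen of the order tablet: with the gripper closed and pointing straight down, put the fingertips gently on the green dot, trace the yellow line round both corners to the red dot in one stroke without lifting off or straying from the line, then lift clear. Press only lightly, so that the sprung glass gives a little; use no pen, do not push the tablet about, and leave the other things alone.

Things in the scene. Friction and masses are not known exactly. Their poses are not given: they have to be found in the camera images.
- tablet: Order tablet lying face up on the counter, turned any way round; loose, 1 kg. Black bumper case 136 x 206 mm (x by y), its top 15 mm above the counter. Origin: centre of its underside; z up. A raised glass pane, 122 x 192 mm, top 22 mm above the counter, shows on dark blue a 5 mm wide yellow line of three straight stretches from a green to a red dot, each 18 mm across.
- glass (a joint): How far the glass pane is pressed down, m: 0 at rest, 0.006 at its stop. It sinks level, wherever it is touched, on soft springs: about 1.6 N to start it, 2.2 N at 0.8 mm (from there the tablet senses a touch), 5.8 N at the 6 mm stop, where it becomes hard. It springs back when let go.
- till_pen: Black pen, 145 mm long along its y, 12 mm wide, 9 mm high, lying on the counter beside the tablet about 25 mm from its long side; origin at the centre of its underside. Not needed.
- card_reader: Black card reader with keypad, 150 x 72 x 26 mm high, on the counter to the left; origin at the centre of its underside.
- mug: Black mug, 80 mm across, 106 mm with its handle, 78 mm high, on the counter to the right; origin at the centre of its underside.
- tin: Black tin with lid, 59 x 87 x 70 mm high, on the counter at the far left; origin at the centre of its underside.
- line_start (a point): Point on the glass top: centre of the green dot, where the line starts; in the tablet's frame x, y = -34, -64 mm, 22 mm above the counter while the glass is at rest. The points of the line in order: start, a, b, c, d, e, end.
- line_a (a point): Point on the glass top: middle of the first straight stretch; in the tablet's frame x, y = 0, -48 mm, 22 mm above the counter while the glass is at rest. The points of the line in order: start, a, b, c, d, e, end.
- line_b (a point): Point on the glass top: first corner (small yellow dot); in the tablet's frame x, y = 34, -32 mm, 22 mm above the counter while the glass is at rest. The points of the line in order: start, a, b, c, d, e, end.
- line_c (a point): Point on the glass top: middle of the second straight stretch; in the tablet's frame x, y = 0, -5 mm, 22 mm above the counter while the glass is at rest. The points of the line in order: start, a, b, c, d, e, end.
- line_d (a point): Point on the glass top: second corner (small yellow dot); in the tablet's frame x, y = -34, 22 mm, 22 mm above the counter while the glass is at rest. The points of the line in order: start, a, b, c, d, e, end.
- line_e (a point): Point on the glass top: middle of the third straight stretch; in the tablet's frame x, y = -1, 43 mm, 22 mm above the counter while the glass is at rest. The points of the line in order: start, a, b, c, d, e, end.
- line_end (a point): Point on the glass top: centre of the red dot, where the line ends; in the tablet's frame x, y = 32, 64 mm, 22 mm above the counter while the glass is at rest. The points of the line in order: start, a, b, c, d, e, end.

How it is judged (in metres and radians):
On the way, in this order (a step that is already met when the one before it is completed fails the run):
1. the fingertips press the glass at the green start dot (within 12 mm, glass down at least 0.8 mm) (value of joint glass above 0.0008 m and horizontal distance between the grasp point and line_start below 0.012 m), for 0.05 s.
2. the fingertips press the glass at the first straight (within 12 mm, glass down at least 0.8 mm) (value of joint glass above 0.0008 m and horizontal distance between the grasp point and line_a below 0.012 m), for 0.05 s.
3. the fingertips press the glass at the first corner (within 12 mm, glass down at least 0.8 mm) (value of joint glass above 0.0008 m and horizontal distance between the grasp point and line_b below 0.012 m), for 0.05 s.
4. the fingertips press the glass at the middle straight (within 12 mm, glass down at least 0.8 mm) (value of joint glass above 0.0008 m and horizontal distance between the grasp point and line_c below 0.012 m), for 0.05 s.
5. the fingertips press the glass at the second corner (within 12 mm, glass down at least 0.8 mm) (value of joint glass above 0.0008 m and horizontal distance between the grasp point and line_d below 0.012 m), for 0.05 s.
6. the fingertips press the glass at the last straight (within 12 mm, glass down at least 0.8 mm) (value of joint glass above 0.0008 m and horizontal distance between the grasp point and line_e below 0.012 m), for 0.05 s.
7. the fingertips press the glass at the red end dot (within 12 mm, glass down at least 0.8 mm) (value of joint glass above 0.0008 m and horizontal distance between the grasp point and line_end below 0.012 m), for 0.05 s.
At the end, for the whole second after the job is handed in: The whole line was traced in order; the glass has sprung back (within 0.5 mm), the fingertips are over 14 mm above it, the tablet lies flat and at rest within 20 mm of where it was at both ends of the line, and the other things are within 15 mm of where they stood (value of joint glass below 0.0005 m and height (world z) of the grasp point above 0.055 m and distance of each of line_start, line_end from where it was at the start of the episode below 0.02 m and angle between tablet's own z axis and vertical below 0.03 rad and height (world z) of tablet below 0.004 m and linear speed of tablet below 0.01 m/s and distance of each of till_pen, card_reader, mug, tin from where it was at the start of the episode below 0.015 m); the robot touches nothing.
It fails at once if the glass was pressed (over 0.8 mm) with the fingertips off the line (over 26 mm from each of its seven points, that is 14 mm or more beside the line) (value of joint glass above 0.0008 m and horizontal distance between the grasp point and line_start above 0.026 m and horizontal distance between the grasp point and line_a above 0.026 m and horizontal distance between the grasp point and line_b above 0.026 m and horizontal distance between the grasp point and line_c above 0.026 m and horizontal distance between the grasp point and line_d above 0.026 m and horizontal distance between the grasp point and line_e above 0.026 m and horizontal distance between the grasp point and line_end above 0.026 m).
It fails at once if the fingertips came down on the line, or lifted off it, between its two ends (within 14 mm above untouched glass, near one of the five points between the dots) (value of joint glass below 0.0003 m and height (world z) of the grasp point below 0.055 m and (horizontal distance between the grasp point and line_a below 0.018 m or horizontal distance between the grasp point and line_b below 0.018 m or horizontal distance between the grasp point and line_c below 0.018 m or horizontal distance between the grasp point and line_d below 0.018 m or horizontal distance between the grasp point and line_e below 0.018 m)).
It fails at once if the glass was pressed hard (over 20 N) (contact force between the fingers and glass above 20 N).
It fails at once if the tablet was pushed about (over 30 mm), lifted (over 8 mm) or tipped (distance of any of line_start, line_end from where it was at the start of the episode above 0.03 m or height (world z) of tablet above 0.008 m or angle between tablet's own z axis and vertical above 0.12 rad).
It fails at once if the pen, card reader, mug or tin was moved (over 20 mm) (distance of any of till_pen, card_reader, mug, tin from where it was at the start of the episode above 0.02 m).
It also fails if it takes over 43 s, if anything falls off the work surface, if the arm or the gripper's body presses on something with over 40 N, if the wrist force passes 120 N, or if a joint passes its speed limit or range.

### The arm

A 6-joint arm with a two-finger parallel gripper is mounted at the origin on a cart in front of the work surface, level with it; the furniture and walls round the work are solid. World frame = base frame: x ahead of the robot, y to its left, z up, the work surface at z = 0. Lengths are in mm, angles in degrees, forces in N, time in s.
With the tool pointing down it reaches from about 350 to 775 mm from the base axis. Payload 7.3 kg.
Tool frame: the origin (TCP) lies between the finger pads; the fingertips stand 11 mm ahead of it and the grasp point (between the pads) lies 8 mm behind it; z points along the fingers, y is the line along which they close (so a half turn about z gives the same grasp; the last joint's range is limited). The gripper opens to 92 mm and grips with 3 to 60 N. Pads are 19 mm wide; open, the fingers measure 130 mm over their backs; the gripper's body (75 mm by 190 mm) begins 47 mm behind the grasp point.
Start: joints at [60.905, 19.595, 87.324, -0, 73.075, -8.365], TCP at [185.814, 491.037, 237.741] pointing down, gripper open.
Joint ranges: [-145.02, 145.02], [-44.19, 115.74], [2.07, 154.8], [-57.11, 237.11], [16.16, 152.29], [-177.93, 177.93]. Speed limits (degrees/s): [147.25, 147.25, 180, 180, 180, 180].

### API

Orientations are given as a 3x3 rotation matrix whose columns are the frame's x, y, z axes.
In Python, from workcell import r gives the robot as it stands.
- The arm moves only by the tool carry_out, never from a script. Its argument "plan" is a list of rows, each a list of 6 numbers: the shift along the tool's x, y, z in mm, then the turn, a rotation vector about the tool's x, y, z in degrees. A call has exactly 5 rows; each row shifts and turns the commanded pose from where the row before left it, along the tool's axes as they then stand; what a row does not reach is not made up. A row lasts 1/12 s, in which the tool goes at most 41.7 mm and 7.16 degrees, less where a joint would pass 70% of its speed; a pose out of reach is approached as far as the arm can. A call is refused whole if a number of a shift passes 41.7 or a number of a turn 7.16, either way. A call with a gripper value outside its range is refused whole. "hand" is the closure, from 0 (fully open) to 1 (shut), set as the call begins (left out, the last holds). The fingers move at their own pace and stop on an object; "grip_force" is the grip in N (left out, the last holds). Time passes only in rows, so rows that do not move let the fingers close, or fill a call up. It gives the time, the measured TCP pose, the force, the opening and the grip force at its end, in the units of the state.
- r.state(): the state, without advancing time (a new reading comes with each control period).
- r.read_camera(name): name is "scene" or "top" or "wrist"; returns the picture (384x512x3 uint8, red, green, blue); there is no depth.
- r.get_calibration(name): a dict with "K" (3x3 intrinsics, pixels), "world_from_camera" (4x4, takes a point from camera to world coordinates); the wrist camera has in their place "mount" (4x4, takes a point from camera to tool coordinates, whose origin is the TCP and whose axes are the flange's). Camera axes: x right, y up, looking along -z (the intrinsics and any distortion apply to the point x, -y, -z); pixel columns grow to the right and rows downward; lengths in mm; the calibration is good to about 2 mm. A picture is of the moment at which its call begins: read the wrist's pose just before it. get_calibration takes no time and is no camera call.
- r.sign_off(): hands the job in; it is judged then, once.
The state is a dict: "time": time; "joints": joint angles; "qvel": joint speeds; "tau": joint torques, N m; "position": TCP position; "orientation": TCP orientation; "force": force on the tool from outside, world axes, zero at the start; "wrist_torque": the same for the moment, N m; "grip_width": opening from 0.0 (shut) to 1.0 (fully open); "gripper_force": force on a finger pad.
Only numpy, scipy, OpenCV 4.12 (cv2) and the standard library are available. Lean on these libraries where they do the work, as an engineer would, in place of code of your own. Each camera call takes 0.05 s, during which the arm holds its last target. There are 200 camera calls.

## Working session

There is one attempt and no reset: what is moved stays moved. The work goes in short steps, Python scripts to look and compute and a tool call to move; the robot and the scene stay as the last step left them, time stands still between calls to the robot, and variables do not carry over. Pictures are saved under pics/ and viewed, at most 10 in all, crops included, and the job is handed in when it is done.

Besides the shell and the picture viewer there is one more tool, called after "Emit:" as name([rows], argument=value, ...), one row to a line, values as JSON. carry_out: Moves the arm, as the interface text tells. Its arguments: {"type":"object","properties":{"plan":{"type":"array","items":{"type":"array","items":{"type":"number"}}},"hand":{"type":"number"},"grip_force":{"type":"number"}},"required":["plan"]}

```bash
mkdir -p pics
python3 - <<'E'
from workcell import r
import cv2,numpy as np
s=r.state();print(s['time'],s['position'],np.round(s['orientation'],4).tolist(),s['force'],s['grip_width'])
for n in('top','scene'):
    c=r.get_calibration(n);print(n,{k:np.round(v,3).tolist() if not isinstance(v,str) else v for k,v in c.items()})
    cv2.imwrite(f'pics/{n}0.png',r.read_camera(n)[:,:,::-1])
print(r.get_calibration('wrist'))
E
```

```text
0.0 [185.61261668 490.68000273 237.05704637] [[-0.9353, 0.3539, -0.0007], [0.3539, 0.9353, -0.0013], [0.0002, -0.0015, -1.0]] [ 0.38708291  0.27759639 -0.28886724] 1.0000113308632874
top {'K': [[439.674, 0.0, 252.429], [0.0, 439.674, 190.474], [0.0, 0.0, 1.0]], 'world_from_camera': [[-0.014, 0.998, -0.055, 432.579], [-1.0, -0.015, -0.008, 84.635], [-0.009, 0.055, 0.998, 1501.802], [0.0, 0.0, 0.0, 1.0]]}
scene {'K': [[498.287, 0.0, 247.763], [0.0, 498.287, 198.133], [0.0, 0.0, 1.0]], 'world_from_camera': [[0.386, -0.449, 0.806, 1842.07], [0.922, 0.187, -0.338, -463.749], [0.001, 0.874, 0.486, 847.466], [0.0, 0.0, 0.0, 1.0]]}
{'K': array([[336.03888415,   0.        , 255.87868382],
       [  0.        , 336.03888415, 188.98482367],
       [  0.        ,   0.        ,   1.        ]]), 'mount': array([[-2.43950705e-04,  9.52369888e-01,  3.04945137e-01,
         8.23871193e+01],
       [ 9.99999970e-01,  2.32821058e-04,  7.28620642e-05,
         5.76636421e-01],
       [-1.60601376e-06,  3.04945146e-01, -9.52369916e-01,
        -1.47842651e+02],
       [ 0.00000000e+00,  0.00000000e+00,  0.00000000e+00,
         1.00000000e+00]])}
```

View pics/top0.png

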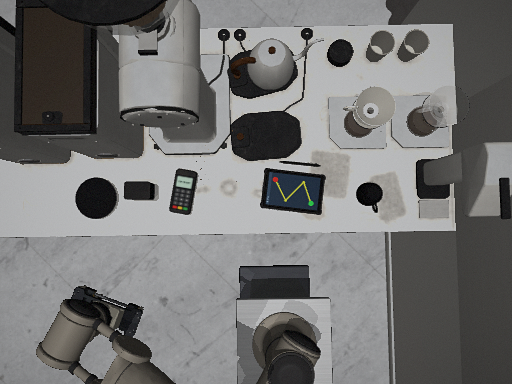

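The top view shows the tablet at about (293,191), with the green dot near (311,203) and the red dot near (276,179). The pen lies behind it at (300,164) and the mug is to the right at (369,193). Next I'll measure the dots and the glass.

```bash
cat > h.py <<'E'
from workcell import r
import cv2,numpy as np
P=np.array([[-34,-64],[0,-48],[34,-32],[0,-5],[-34,22],[-1,43],[32,64]],float)
def cast(n,uv,z,W=None):
    c=r.get_calibration(n);K=c['K']
    if W is None: W=np.array(c['world_from_camera'])
    u=np.atleast_2d(uv).astype(float)
    d=np.c_[(u[:,0]-K[0,2])/K[0,0],-(u[:,1]-K[1,2])/K[1,1],-np.ones(len(u))]@W[:3,:3].T
    o=W[:3,3];return (o+d*((z-o[2])/d[:,2])[:,None])[:,:2]
def wristW():
    s=r.state();T=np.eye(4);T[:3,:3]=s['orientation'];T[:3,3]=s['position'];return T@np.array(r.get_calibration('wrist')['mount'])
def blobs(im,amin=8):
    hsv=cv2.cvtColor(im,cv2.COLOR_RGB2HSV);o={}
    for k,rs in dict(green=[(50,75)],red=[(0,8),(172,180)],yellow=[(22,34)],blue=[(100,125)]).items():
        m=sum(cv2.inRange(hsv,(a,110 if k!='blue' else 70,40),(b,255,255)) for a,b in rs)
        N,_,st,ce=cv2.connectedComponentsWithStats(m.astype(np.uint8))
        o[k]=[(int(st[i,4]),ce[i].round(2)) for i in range(1,N) if st[i,4]>=amin]
    return o
def fit(src,dst):  # rigid 2D src->dst
    a,b=src.mean(0),dst.mean(0);U,S,V=np.linalg.svd((src-a).T@(dst-b))
    R=V.T@np.diag([1,np.linalg.det(V.T@U.T)])@U.T;return R,b-R@a
E
python3 - <<'E'
from h import *
for n in('top','scene'):
    o=blobs(r.read_camera(n))
    for k in('green','red','yellow','blue'):
        for a,c in o[k]:
            w=cast(n,c,22)[0]
            if 250<w[0]<700 and -250<w[1]<250: print(n,k,a,c,w.round(1))
E
```

```text
top green 25 [310.6  203.04] [469.6 -97.9]
top red 24 [274.71 179.  ] [552.5  21.3]
top yellow 127 [293.62 190.88] [511.4 -41.7]
top blue 1481 [292.59 190.75] [511.9 -38.2]
scene green 18 [188.5  209.22] [468.8 -98. ]
scene red 20 [231.45 214.25] [552.8  20.3]
scene yellow 104 [208.55 212.08] [511.4 -43.4]
scene blue 57 [234.05 209.04] [525.1  40.1]
```

View pics/scene0.png

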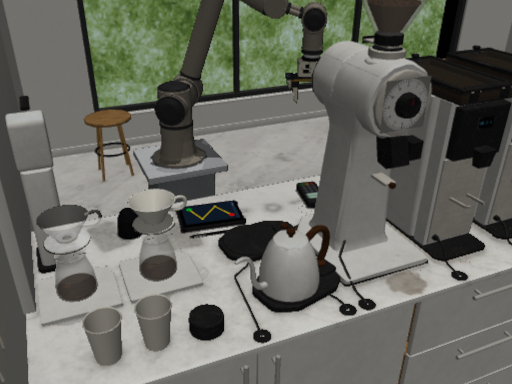

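The two cameras agree to within 1 mm, and the dot spacing measures 145 mm against an expected 144 mm. I'll close the gripper, travel to above the tablet and refine with the wrist camera.

Emit:
carry_out([
  [-24.6,-19,4.3,0,0,0],
  [-24.6,-19,4.3,0,0,0],
  [-24.6,-19,4.3,0,0,0],
  [-24.6,-19,4.3,0,0,0],
  [-24.6,-19,4.3,0,0,0],
], hand=1, grip_force=10)

```text
time: 0.62
position: [267.6, 357.3, 215.9]
orientation: [[-0.935, 0.353, -0.0], [0.353, 0.935, -0.0], [0.0, -0.0, -1.0]]
force: [0.7, -0.1, 0.5]
grip_width: 0.687
gripper_force: 0.0
```

Emit:
carry_out([
  [-24.6,-19,4.3,0,0,0],
  [-24.6,-19,4.3,0,0,0],
  [-24.6,-19,4.3,0,0,0],
  [-24.6,-19,4.3,0,0,0],
  [-24.6,-19,4.3,0,0,0],
])

```text
time: 1.03
position: [349.1, 224.9, 194.6]
orientation: [[-0.935, 0.354, 0.0], [0.354, 0.935, 0.0], [-0.0, 0.0, -1.0]]
force: [1.4, 0.9, 0.3]
grip_width: 0.323
gripper_force: 0.0
```

Emit:
carry_out([
  [-24.6,-19,4.3,0,0,0],
  [-24.6,-19,4.3,0,0,0],
  [-24.6,-19,4.3,0,0,0],
  [-24.6,-19,4.3,0,0,0],
  [-24.6,-19,4.3,0,0,0],
])

```text
time: 1.45
position: [430.6, 92.4, 173.0]
orientation: [[-0.935, 0.354, 0.0], [0.354, 0.935, 0.0], [-0.0, 0.0, -1.0]]
force: [0.7, 0.4, 0.5]
grip_width: 0.01
gripper_force: 0.0
```

Emit:
carry_out([
  [-24.6,-19,4.3,0,0,0],
  [-24.6,-19,4.3,0,0,0],
  [-24.6,-19,4.3,0,0,0],
  [-24.6,-19,4.3,0,0,0],
  [-24.6,-19,4.3,0,0,0],
])

```text
time: 1.87
position: [512.0, -40.0, 151.3]
orientation: [[-0.935, 0.354, -0.0], [0.354, 0.935, 0.0], [0.0, 0.0, -1.0]]
force: [-0.3, 0.8, 0.7]
grip_width: 0.003
gripper_force: 0.0
```

Emit:
carry_out([
  [0,0,0,0,0,0],
  [0,0,0,0,0,0],
  [0,0,0,0,0,0],
  [0,0,0,0,0,0],
  [0,0,0,0,0,0],
])

```text
time: 2.28
position: [511.0, -37.5, 152.0]
orientation: [[-0.936, 0.353, 0.0], [0.353, 0.936, 0.0], [0.0, 0.0, -1.0]]
force: [-0.2, 0.9, -0.4]
grip_width: 0.005
gripper_force: 0.0
```

Run:
```python
from h import *
W=wristW();im=r.read_camera('wrist');cv2.imwrite('pics/w1.png',im[:,:,::-1])
o=blobs(im,40)
for k in o:
    for a,c in o[k]:
        print(k,a,c,cast('wrist',c,22,W)[0].round(1))
q=[]
for i in range(4): s=r.state();q.append([*s['position'],*s['force']]);r.read_camera('top')
print(np.round(q,2).tolist())
print('mug',cast('top',[369,191],78).round(0),'pen ends',cast('top',[[281,162],[320,166]],5).round(0))
R,t=fit(P[[0,6]],np.array([[469.2,-98],[552.6,20.8]]));print((P@R.T+t).round(1).tolist())
```

```text
green 394 [172.19 163.34] [471.  -97.5]
red 355 [334.93 203.72] [554.7  21.1]
yellow 1792 [252.85 183.76] [512. -40.]
blue 19907 [259.44 176.37] [507.8 -32.4]
[[511.13, -37.49, 152.03, -0.17, -0.37, 0.69], [511.23, -37.64, 152.05, 0.53, -0.36, -0.29], [511.31, -37.78, 152.02, 0.11, -0.23, -0.23], [511.39, -37.93, 152.0, -0.26, 0.73, 0.31]]
mug [[ 504. -281.]] pen ends [[ 612.   -2.]
 [ 596. -135.]]
[[469.5, -97.5], [505.4, -86.3], [541.2, -75.1], [511.2, -43.7], [481.2, -12.3], [516.7, 4.0], [552.3, 20.3]]
```

View pics/w1.png

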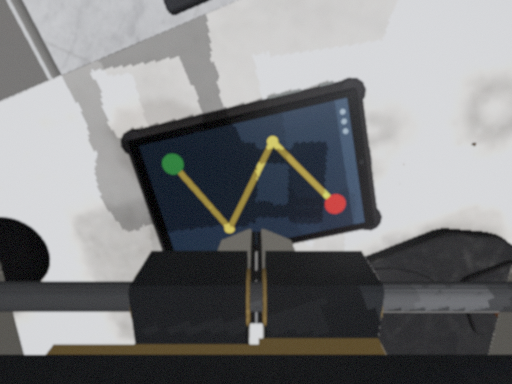

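The wrist camera shows green at (172,163), red at (335,204) and corners at (230,229) and (272,142), which matches the top and scene fit to about 2 mm. Next I'll move above the green dot.

Emit:
carry_out([
  [3.6,-14,20.3,0,0,0],
  [3.6,-14,20.3,0,0,0],
  [3.6,-14,20.3,0,0,0],
  [3.6,-14,20.3,0,0,0],
  [3.6,-14,20.3,0,0,0],
])

```text
time: 2.95
position: [469.6, -97.9, 49.6]
orientation: [[-0.935, 0.354, 0.001], [0.354, 0.935, -0.0], [-0.001, 0.0, -1.0]]
force: [0.5, 0.2, 0.6]
grip_width: 0.007
gripper_force: 0.0
```

Emit:
carry_out([
  [0,0,2,0,0,0],
  [0,0,2,0,0,0],
  [0,0,2,0,0,0],
  [0,0,2,0,0,0],
  [0,0,2,0,0,0],
])

```text
time: 3.37
position: [470.9, -97.3, 41.0]
orientation: [[-0.936, 0.353, 0.002], [0.353, 0.936, -0.001], [-0.002, 0.0, -1.0]]
force: [-0.7, -0.4, -0.1]
grip_width: 0.006
gripper_force: 0.0
```

Emit:
carry_out([
  [0,0,1,0,0,0],
  [0,0,1,0,0,0],
  [0,0,0,0,0,0],
  [0,0,0,0,0,0],
  [0,0,0,0,0,0],
])

```text
time: 3.78
position: [470.0, -97.6, 38.3]
orientation: [[-0.935, 0.354, 0.0], [0.354, 0.935, -0.0], [-0.0, 0.0, -1.0]]
force: [-0.3, 0.4, -0.7]
grip_width: 0.003
gripper_force: 0.0
```

Emit:
carry_out([
  [0,0,1,0,0,0],
  [0,0,1,0,0,0],
  [0,0,1,0,0,0],
  [0,0,1,0,0,0],
  [0,0,1,0,0,0],
])

```text
time: 4.2
position: [469.8, -97.6, 33.1]
orientation: [[-0.935, 0.354, -0.0], [0.354, 0.935, 0.0], [0.0, 0.0, -1.0]]
force: [-0.1, -1.0, 1.5]
grip_width: 0.003
gripper_force: 0.9
```

Emit:
carry_out([
  [0,0,1,0,0,0],
  [0,0,1,0,0,0],
  [0,0,0,0,0,0],
  [0,0,0,0,0,0],
  [0,0,0,0,0,0],
])

```text
time: 4.62
position: [469.9, -97.6, 31.3]
orientation: [[-0.935, 0.354, 0.0], [0.354, 0.935, 0.0], [-0.0, 0.0, -1.0]]
force: [-0.8, 0.2, 3.2]
grip_width: 0.004
gripper_force: 1.5
```

Run:
```python
from h import *
q=[]
for i in range(8): s=r.state();q.append([*s['position'],*s['force']]);im=r.read_camera('top')
print(np.mean(q,0).round(2),np.round(q,1)[:,5])
cv2.imwrite('pics/s1.png',cv2.resize(r.read_camera('wrist')[:,:,::-1],(768,576)))
```

```text
[ 4.6984e+02 -9.7600e+01  3.1280e+01 -1.0300e+00 -1.1000e-01  3.3300e+00] [3.2 3.6 2.7 3.3 3.3 3.4 4.3 2.8]
```

View pics/s1.png

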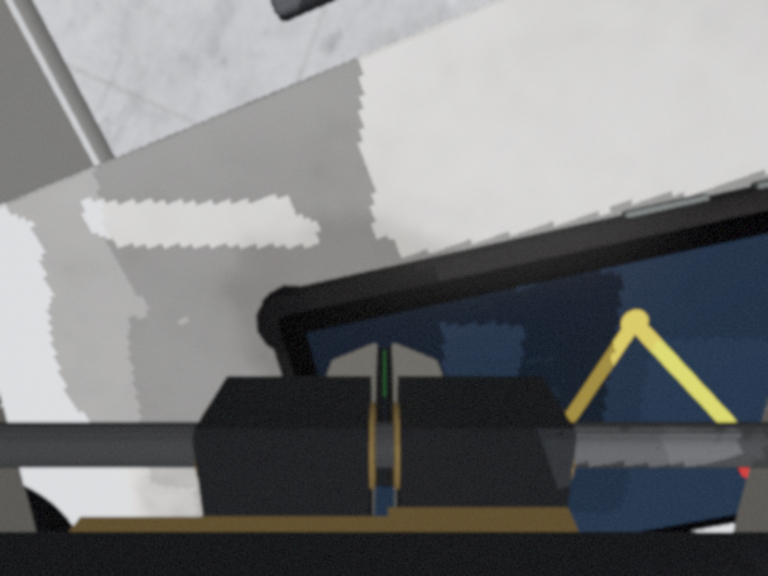

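The pads cover the green dot (a sliver of it shows between the fingers), and at 3.3 N the glass is about 2.4 mm down. I'll trace the first straight now, pressing slightly deeper.

Emit:
carry_out([
  [0,0,0.5,0,0,0],
  [-4,3.1,0,0,0,0],
  [-4,3.1,0,0,0,0],
  [-4,3.1,0,0,0,0],
  [-4,3.1,0,0,0,0],
])

```text
time: 5.48
position: [489.8, -91.5, 30.7]
orientation: [[-0.935, 0.354, -0.0], [0.354, 0.935, 0.0], [0.0, 0.0, -1.0]]
force: [-2.2, -0.7, 3.1]
grip_width: 0.008
gripper_force: 1.7
```

Emit:
carry_out([
  [-4,3.1,0,0,0,0],
  [-4,3.1,0,0,0,0],
  [-4,3.1,0,0,0,0],
  [-4,3.1,0,0,0,0],
  [0,0,0,0,0,0],
])

```text
time: 5.9
position: [510.0, -85.4, 30.8]
orientation: [[-0.935, 0.354, 0.002], [0.354, 0.935, 0.0], [-0.002, 0.001, -1.0]]
force: [0.6, 1.8, 2.4]
grip_width: 0.005
gripper_force: 1.7
```

Run:
```python
from h import *
q=[]
for i in range(4): s=r.state();q.append([*s['position'],*s['force']]);im=r.read_camera('top')
print(np.mean(q,0).round(2))
```

```text
[509.83 -85.5   30.92   1.31   1.5    2.85]
```

Emit:
carry_out([
  [0,0,0.7,0,0,0],
  [-3.9,3.1,0,0,0,0],
  [-3.9,3.1,0,0,0,0],
  [-3.9,3.1,0,0,0,0],
  [-3.9,3.1,0,0,0,0],
])

```text
time: 6.52
position: [527.5, -79.5, 29.8]
orientation: [[-0.935, 0.354, -0.001], [0.354, 0.935, 0.0], [0.001, -0.0, -1.0]]
force: [-3.4, -1.6, 4.3]
grip_width: 0.002
gripper_force: 2.0
```

Emit:
carry_out([
  [-3.9,3.1,0,0,0,0],
  [-3.9,3.1,0,0,0,0],
  [-3.9,3.1,0,0,0,0],
  [0,0,0,0,0,0],
  [0,0,0,0,0,0],
])

```text
time: 6.93
position: [543.0, -74.7, 30.2]
orientation: [[-0.935, 0.354, 0.002], [0.354, 0.935, 0.0], [-0.002, 0.001, -1.0]]
force: [2.2, 2.7, 4.6]
grip_width: 0.004
gripper_force: 1.9
```

Run:
```python
from h import *
q=[]
for i in range(4): s=r.state();q.append([*s['position'],*s['force']]);im=r.read_camera('top')
print(np.mean(q,0).round(2))
o=blobs(im)
for k in('green','red'):
  for a,c in o[k]:
    w=cast('top',c,22)[0]
    if 400<w[0]<620 and -180<w[1]<150: print(k,a,w.round(1))
```

```text
[542.89 -74.87  30.31   1.57   1.69   4.31]
red 16 [552.1  23.3]
```

Emit:
carry_out([
  [4.3,2.1,0,0,0,0],
  [4.3,2.1,0,0,0,0],
  [4.3,2.1,0,0,0,0],
  [4.3,2.1,0,0,0,0],
  [4.3,2.1,0,0,0,0],
])

```text
time: 7.55
position: [525.0, -57.5, 30.1]
orientation: [[-0.935, 0.354, 0.0], [0.354, 0.935, -0.0], [-0.0, -0.0, -1.0]]
force: [2.8, -2.2, 4.0]
grip_width: 0.003
gripper_force: 1.9
```

Emit:
carry_out([
  [4.3,2.1,0,0,0,0],
  [4.3,2.1,0,0,0,0],
  [4.3,2.1,0,0,0,0],
  [4.3,2.1,0,0,0,0],
  [0,0,0,0,0,0],
])

```text
time: 7.97
position: [511.3, -42.8, 29.9]
orientation: [[-0.935, 0.354, -0.001], [0.354, 0.935, 0.001], [0.002, 0.0, -1.0]]
force: [0.2, 1.2, 4.7]
grip_width: 0.006
gripper_force: 2.0
```

Run:
```python
from h import *
q=[]
for i in range(4): s=r.state();q.append([*s['position'],*s['force']]);im=r.read_camera('scene')
print(np.mean(q,0).round(2))
for n in('top','scene'):
 o=blobs(r.read_camera(n))
 for k in('green','red'):
  for a,c in o[k]:
    w=cast(n,c,22)[0]
    if 400<w[0]<620 and -180<w[1]<150: print(n,k,a,w.round(1))
```

```text
[ 5.1126e+02 -4.2790e+01  2.9800e+01 -1.0000e-01  1.9400e+00  4.2600e+00]
scene green 11 [473.9 -98.8]
scene red 17 [557.7  19. ]
```

The scene camera's apparent shift (+5 mm x, −1 mm y) is what about 3 mm of sunk glass would give, so the tablet hasn't moved. Continuing.

Emit:
carry_out([
  [4.4,2.1,0,0,0,0],
  [4.4,2.1,0,0,0,0],
  [4.4,2.1,0,0,0,0],
  [4.4,2.1,0,0,0,0],
  [4.4,2.1,0,0,0,0],
])

```text
time: 8.68
position: [495.4, -26.0, 30.2]
orientation: [[-0.935, 0.354, 0.001], [0.354, 0.935, -0.0], [-0.001, 0.0, -1.0]]
force: [2.0, -3.5, 4.1]
grip_width: 0.008
gripper_force: 1.9
```

Emit:
carry_out([
  [4.4,2.1,0,0,0,0],
  [4.4,2.1,0,0,0,0],
  [4.4,2.1,0,0,0,0],
  [4.4,2.1,0,0,0,0],
  [0,0,0,0,0,0],
])

```text
time: 9.1
position: [480.9, -11.1, 29.9]
orientation: [[-0.935, 0.354, -0.001], [0.354, 0.935, 0.001], [0.001, 0.0, -1.0]]
force: [0.4, 2.1, 3.3]
grip_width: 0.008
gripper_force: 2.0
```

Run:
```python
from h import *
q=[]
for i in range(4): s=r.state();q.append([*s['position'],*s['force']]);im=r.read_camera('scene')
print(np.mean(q,0).round(2))
for n in('top','scene'):
 o=blobs(r.read_camera(n))
 for k in('green','red'):
  for a,c in o[k]:
    w=cast(n,c,19)[0]
    if 400<w[0]<620 and -180<w[1]<150: print(n,k,a,w.round(1))
```

```text
[480.89 -11.17  29.83  -0.57   2.88   3.79]
scene green 11 [468.9 -97.5]
scene red 19 [554.2  20.3]
```

Emit:
carry_out([
  [-3.9,4,0,0,0,0],
  [-3.9,4,0,0,0,0],
  [-3.9,4,0,0,0,0],
  [-3.9,4,0,0,0,0],
  [-3.9,4,0,0,0,0],
])

```text
time: 9.82
position: [507.8, -0.1, 29.9]
orientation: [[-0.935, 0.354, -0.0], [0.354, 0.935, -0.0], [0.0, -0.0, -1.0]]
force: [-2.4, -0.8, 4.4]
grip_width: 0.005
gripper_force: 2.0
```

Emit:
carry_out([
  [-3.9,4,0,0,0,0],
  [-3.9,4,0,0,0,0],
  [-3.9,4,0,0,0,0],
  [-3.9,4,0,0,0,0],
  [-3.9,4,0,0,0,0],
])

```text
time: 10.23
position: [533.1, 11.9, 30.0]
orientation: [[-0.935, 0.354, 0.0], [0.354, 0.935, 0.0], [0.0, 0.0, -1.0]]
force: [-2.9, -0.6, 3.5]
grip_width: 0.005
gripper_force: 1.9
```

Emit:
carry_out([
  [-3.9,4,0,0,0,0],
  [-3.9,4,0,0,0,0],
  [-3.9,4,0,0,0,0],
  [-3.9,4,0,0,0,0],
  [0,0,0,0,0,0],
])

```text
time: 10.65
position: [554.3, 21.6, 30.2]
orientation: [[-0.935, 0.354, 0.002], [0.354, 0.935, 0.0], [-0.002, 0.001, -1.0]]
force: [1.1, 1.8, 4.3]
grip_width: 0.005
gripper_force: 1.9
```

Run:
```python
from h import *
q=[]
for i in range(4): s=r.state();q.append([*s['position'],*s['force']]);im=r.read_camera('scene')
print(np.mean(q,0).round(2))
o=blobs(im)
for k in('green','red'):
  for a,c in o[k]:
    w=cast('scene',c,19)[0]
    if 400<w[0]<620 and -180<w[1]<150: print(k,a,w.round(1))
```

```text
[554.19  21.51  30.3    1.64   1.87   3.65]
green 13 [468.  -98.4]
```

The fingertips are on the red dot with the glass still pressed. Lifting straight up.

Emit:
carry_out([
  [0,0,-2,0,0,0],
  [0,0,-4,0,0,0],
  [0,0,-10,0,0,0],
  [0,0,-15,0,0,0],
  [0,0,-20,0,0,0],
])

```text
time: 11.27
position: [551.3, 20.9, 80.8]
orientation: [[-0.935, 0.354, -0.004], [0.354, 0.935, 0.0], [0.004, -0.001, -1.0]]
force: [0.2, 0.4, 0.2]
grip_width: 0.006
gripper_force: 0.0
```

Emit:
carry_out([
  [0,0,-20,0,0,0],
  [0,0,-20,0,0,0],
  [0,0,-20,0,0,0],
  [0,0,0,0,0,0],
  [0,0,0,0,0,0],
])

```text
time: 11.68
position: [552.9, 20.8, 142.3]
orientation: [[-0.935, 0.354, 0.002], [0.354, 0.935, -0.0], [-0.002, 0.0, -1.0]]
force: [-0.4, 0.6, -0.5]
grip_width: 0.01
gripper_force: 0.0
```

Emit:
carry_out([
  [0,0,0,0,0,0],
  [0,0,0,0,0,0],
  [0,0,0,0,0,0],
  [0,0,0,0,0,0],
  [0,0,0,0,0,0],
])

```text
time: 12.1
position: [552.5, 21.0, 140.4]
orientation: [[-0.935, 0.354, -0.001], [0.354, 0.935, 0.0], [0.001, -0.0, -1.0]]
force: [-0.4, 0.1, 0.3]
grip_width: 0.007
gripper_force: 0.0
```

Run:
```python
from h import *
for n in('top','scene'):
 im=r.read_camera(n);cv2.imwrite(f'pics/{n}9.png',im[:,:,::-1]);o=blobs(im)
 for k in('green','red'):
  for a,c in o[k]:
    w=cast(n,c,22)[0]
    if 400<w[0]<620 and -180<w[1]<150: print(n,k,a,w.round(1))
s=r.state();print(s['position'],s['force'],r.sign_off())
```

```text
top green 26 [469.8 -97.6]
scene green 16 [468.7 -98.8]
scene red 17 [552.8  20.5]
the job is handed in; nothing more can be done
[552.6777787   21.02413058 140.67926266] [-0.06280662 -0.84413681 -0.45333167] None
```

I traced the line from the green dot to the red dot in one light stroke (readings up to about 4.7 N), lifted clear, and handed the job in; the dots measured within 1 mm of where they started, and no verdict came back.

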